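Free the picture frame wedged in its storage box and stand it on the riser

ROBOT

A 7-joint arm with a two-finger parallel gripper is mounted at the origin on the work surface. World frame = base frame: x ahead of the robot, y to its left, z up, the work surface at z = 0. Lengths are in m, angles in rad, forces in N, time in s.
With the tool pointing down it reaches from about 0.425 to 0.95 m from the base axis. Payload 4.7 kg.
Tool frame: the origin (TCP) lies midway between the tips of the shut fingers; the grasp point (between the pads) lies 19 mm behind it; z points along the fingers, y is the line along which they close (so a half turn about z gives the same grasp; the last joint's range is limited). The gripper opens to 87 mm and grips with 3 to 60 N. Pads are 19 mm wide; open, the fingers measure 117 mm over their backs; the gripper's body (75 mm by 190 mm) begins 51 mm behind the grasp point.
Start: joints at [-1.242, 0.469, -0.049, 1.532, 0.024, 1.141, -0.082], TCP at [0.236, 0.632, 0.202] pointing down, gripper open.
Joint ranges: [-2.59, 2.59], [-0.33, 1.99], [-1.39, 1.29], [0.1, 2.45], [-1.04, 4.18], [0.21, 1.99], [-2.66, 2.66]. Speed limits (rad/s): [2.57, 2.57, 3.14, 3.14, 3.14, 3.14, 3.14].

INTERFACE

Orientations are given as a 3x3 rotation matrix whose columns are the frame's x, y, z axes.
In Python, from workcell import env, cams gives the robot as it stands.
- The arm moves only by the shell command python3 -m creep 'ROWS' [OPENING] [FORCE]. ROWS is JSON, a list of rows, each an object with "translation": the shift along the tool's x, y, z each as a share of 0.3 m, from -1 to 1, a list of three; "rot": the turn, a rotation vector about the tool's x, y, z each as a share of 90 degrees, from -1 to 1, a list of three. A call has 1 to 10 rows; each row is the pose to reach, as a shift and turn from the pose commanded when the call began, along the tool's axes at that moment; what a row does not reach only later rows make up. A row lasts 1/8 s, in which the tool goes at most 62.5 mm and 10.7 degrees, less where a joint would pass 70% of its speed; a pose out of reach is approached as far as the arm can. A call with a number of a shift or a turn outside -1 to 1 is refused whole. A call with a gripper value outside its range is refused whole. OPENING is the finger opening in mm, from 0 to 87, set as the call begins (- or left out, the last holds). The fingers move at their own pace and stop on an object; FORCE is the grip in N (left out, the last holds). Time passes only in rows, so rows that repeat a pose let the fingers close. It gives the time, the measured TCP pose, the force, the opening and the grip force at its end, in the units of the state.
- env.read_state(): the state, without advancing time (a new reading comes with each control period).
- cams.snapshot(name): name is "side" or "top"; returns the picture (384x512x3 uint8, blue, green, red); there is no depth.
- cams.camera_model(name): a dict with "fovy" (degrees; the focal length in pixels is half the picture's height over the tangent of half this angle, whatever the lens; pixels are square), "cx", "cy" (the principal point, pixels), "view" (4x4, takes a point from world to camera coordinates). Camera axes: x right, y down, z forward; pixel columns grow to the right and rows downward; lengths in m; the calibration is good to about 2 mm. A picture is of the moment at which its call begins. camera_model takes no time and is no camera call.
- env.sign_off(): hands the job in; it is judged then, once.
The state is a dict: "clock": time; "joint_positions": joint angles; "joint_vel": joint speeds; "effort": joint torques, N m; "eef_pos": TCP position; "eef_rot": TCP orientation; "ft_force": force on the tool from outside, world axes, zero at the start; "torque": the same for the moment, N m; "width": finger opening in m; "finger_force": force on a finger pad.
Only numpy, scipy, OpenCV 4.12 (cv2) and the standard library are available. Lean on these libraries where they do the work, as an engineer would, in place of code of your own. Each camera call takes 0.05 s, during which the arm holds its last target. There are 200 camera calls.

TASK

One of the three picture frames has been put away crooked: it is wedged at a slant in the open storage box, its corners caught under the overhanging rim. Without forcing it, turn it level inside the box so that its corners come free, lift it straight out, and set it down gently, upright, in the middle of the marble riser and square to it, with the picture facing away from the robot. Leave the other two frames standing in the box, and leave the vase and the dish where they are.

Things in the scene. Friction and masses are not known exactly. Their poses are not given: they have to be found in the camera images.
- frame: The wedged frame, to be freed: rigid rectangular bronze-brown picture frame, 150 mm wide (y), 105 high (z), 30 deep (x, the way the picture faces), 0.25-0.42 kg. Origin: centre of its underside. It starts between the other two, tipped 24 degrees about its x axis, +y end high: low bottom corner on the box floor, high bottom corner and the far top corner against the end walls, under the rim.
- frame_front (a point): A point 100 mm in front of the middle of the wedged frame's picture plane (in the frame's own axes x = 100, y = 0, z = 52.5 mm): shows which way the picture faces.
- box: Open dark wooden storage box, fixed, felt-lined. Origin: centre of its underside, on the table; x is the way the pictures in it face, y runs along the frames' width. Outside 172 (x) by 200.5 (y) by 129 mm high; inside 152 by 180.5 mm; inner floor 8 mm above the origin. The wedged frame is held only by friction on the felt (coefficient about 0.9); turned level, it fits flat on the floor.
- box_mouth (a point): Centre of the box's mouth, level with the top of the rim, 129 mm above the table. The pale wooden rim is 9 mm thick (120 to 129 mm up) and overhangs the inside by 9.25 mm all round, so the mouth is 133.5 mm (x) by 162 mm (y): a level frame passes with 6 mm to spare at each end, one tipped more than about 7 degrees does not.
- riser: The fixed marble display riser on which the frame is to stand: 80 mm (x) by 200 mm (y), 24 mm high with a flat top. Origin at the centre of its underside, on the table; its y axis runs along its length; its x axis points away from the robot, the way the picture is to face.
- back_frame: A smaller frame of the same make, 140 mm wide, 90 mm high, 24 mm deep, 0.22 kg, standing loose and upright in the box behind the wedged frame (on its -x side), along the wall; about 30 mm of free space lies between its face and the wedged frame's. Origin at the centre of its underside, y along the width, x the way its picture faces.
- front_frame: Its twin, 140 by 90 by 24 mm, standing loose and upright in the box in front of the wedged frame (on its +x side), along the other wall, with about 30 mm of free space between them. Axes as for back_frame.
- vase: Blue and white painted ceramic vase, loose, 198 mm tall, 84 mm across the belly, 60 mm across the foot and mouth. Origin at the centre of its foot. It stands between the box and the riser.
- dish: Shallow round brass dish, loose, 90 mm across, 28 mm high. Origin at the centre of its foot.
Not all that is in view belongs to the job. What is shaped like the back_frame but purple is not meant.

How it is judged:
On the way, in this order (a step that is already met when the one before it is completed fails the run):
1. the wedged frame is turned level (within 7 degrees) while it is still down in the box (angle between frame's own z axis and vertical below 0.12 rad and z of frame in the frame of box below 0.04 m), for 0.1 s.
2. the frame is lifted clear of the box's rim (height (world z) of frame above 0.132 m), for 0.1 s.
At the end, for the whole second after the job is handed in: The frame stands at rest on the riser: upright within 3 degrees, centred within 18 mm across and 22 mm along the riser, square within 8 degrees, picture facing away from the robot. The other two frames still stand in the box (x of frame in the frame of riser between -0.018 and 0.018 m and y of frame in the frame of riser between -0.022 and 0.022 m and z of frame in the frame of riser between 0.02 and 0.03 m and angle between frame's own z axis and vertical below 0.06 rad and angle between the y axis of frame and the y axis of riser, either way round below 0.15 rad and x of frame_front in the frame of riser above 0.06 m and linear speed of frame below 0.02 m/s and angle between each of back_frame, front_frame's own z axis and vertical below 0.2 rad); the robot touches nothing.
It fails at once if the wedged frame is forced against the box (more than 80 N) (contact force between frame and box above 80 N).
It fails at once if the frame is dropped or banged down on the riser (more than 80 N) (contact force between frame and riser above 80 N).
It fails at once if one of the other two frames is shifted more than 30 mm or tipped over ((distance of back_frame from where it was at the start of the episode above 0.03 m or angle between back_frame's own z axis and vertical above 0.35 rad) or (distance of front_frame from where it was at the start of the episode above 0.03 m or angle between front_frame's own z axis and vertical above 0.35 rad)).
It fails at once if the vase or the dish is shifted more than 30 mm or tipped ((distance of vase from where it was at the start of the episode above 0.03 m or angle between vase's own z axis and vertical above 0.3 rad) or (distance of dish from where it was at the start of the episode above 0.03 m or angle between dish's own z axis and vertical above 0.3 rad)).
It also fails if it takes over 54 s, if anything falls off the work surface, if the arm or the gripper's body presses on something with over 40 N, if the wrist force passes 120 N, or if a joint passes its speed limit or range.

## Working session

There is one attempt and no reset: what is moved stays moved. The work goes in short steps, Python scripts to look and compute and a shell command to move; the robot and the scene stay as the last step left them, time stands still between calls to the robot, and variables do not carry over. Pictures are saved under pics/ and viewed, at most 10 in all, crops included, and the job is handed in when it is done.

```bash
mkdir -p pics; ls; python3 - <<'E'
from workcell import env,cams
import cv2,numpy as np
np.set_printoptions(precision=4,suppress=True)
s=env.read_state()
for k,v in s.items(): print(k,np.array(v).round(3).tolist())
for n in("top","side"):
    cv2.imwrite(f"pics/{n}0.png",cv2.resize(cams.snapshot(n),None,fx=1.5,fy=1.5,interpolation=cv2.INTER_CUBIC)); m=cams.camera_model(n);print(n,m)
E
```

```text
pics
clock 0.0
joint_positions [-1.242, 0.469, -0.049, 1.534, 0.024, 1.141, -0.082]
joint_vel [-0.001, -0.001, 0.001, -0.001, -0.002, -0.001, 0.002]
effort [-0.0, -50.797, -0.08, -23.616, -0.061, 0.038, 0.0]
eef_pos [0.236, 0.632, 0.201]
eef_rot [[-0.937, 0.35, -0.001], [0.35, 0.937, -0.002], [-0.0, -0.002, -1.0]]
ft_force [-0.138, -0.895, -0.518]
torque [-0.03, -0.006, -0.019]
finger_force 0.0
width 0.087
top {'fovy': 53.58197182860727, 'cx': 261.7022069220729, 'cy': 195.67750744762117, 'view': array([[ 0.015 , -0.9998, -0.0114, -0.0309],
       [-0.9889, -0.0132, -0.1478,  0.5441],
       [ 0.1476,  0.0135, -0.989 ,  0.8962],
       [ 0.    ,  0.    ,  0.    ,  1.    ]])}
side {'fovy': 45.002499186633806, 'cx': 253.58215954830422, 'cy': 181.40318272389402, 'view': array([[ 0.9997, -0.0188, -0.0161, -0.5135],
       [-0.0248, -0.7672, -0.6409,  0.0533],
       [-0.0003,  0.6411, -0.7674,  1.3917],
       [ 0.    ,  0.    ,  0.    ,  1.    ]])}
```

View pics/top0.png

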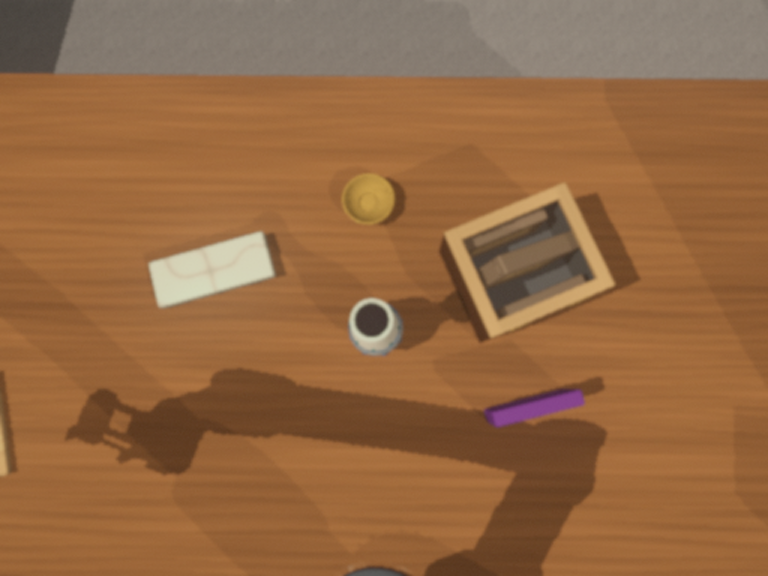

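View pics/side0.png

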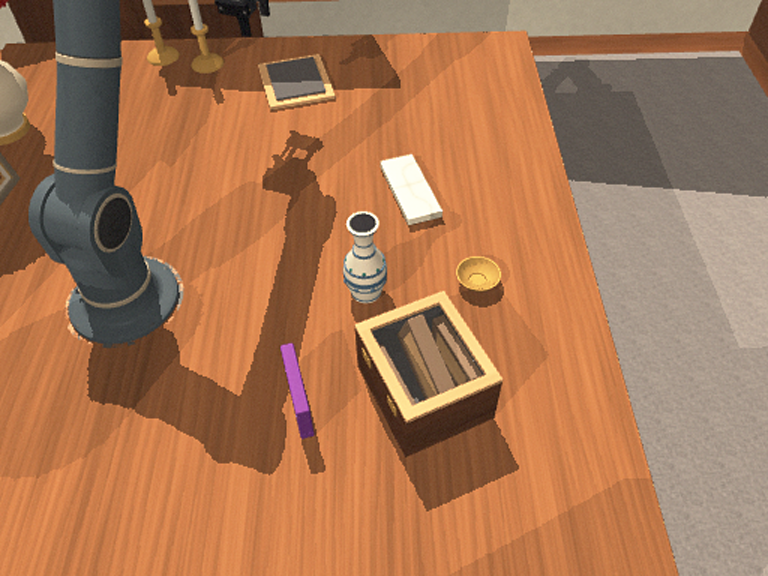

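The top view shows the riser at about (211,269), the vase at (373,325), the dish at (368,199) and the box at (530,260), with three frames in it. The purple decoy is outside the box at (535,408). The brown frame in the middle of the box, around (530,258), is the wedged one. I'll measure next and confirm with an enlarged crop.

```bash
cat > h.py <<'E'
from workcell import env,cams
import cv2,numpy as np
np.set_printoptions(precision=4,suppress=True)
def ray(n,u,v):
    m=cams.camera_model(n);f=192/np.tan(np.radians(m["fovy"])/2);V=m["view"];R=V[:3,:3]
    d=R.T@np.array([(u-m["cx"])/f,(v-m["cy"])/f,1]);return -R.T@V[:3,3],d
def onz(n,u,v,z):
    c,d=ray(n,u,v);return c+d*(z-c[2])/d[2]
def proj(n,P):
    m=cams.camera_model(n);f=192/np.tan(np.radians(m["fovy"])/2);p=m["view"][:3]@np.r_[P,1]
    return np.array([f*p[0]/p[2]+m["cx"],f*p[1]/p[2]+m["cy"]])
def big(mask):
    c,_=cv2.findContours(mask.astype(np.uint8),cv2.RETR_EXTERNAL,cv2.CHAIN_APPROX_NONE)
    return max(c,key=cv2.contourArea)
def rect(n,mask,z):
    c=big(mask)[:,0,:].astype(float)
    w=np.array([onz(n,u,v,z)[:2] for u,v in c],np.float32)
    (x,y),(a,b),_=cv2.minAreaRect(w)
    bx=cv2.boxPoints(cv2.minAreaRect(w));e=[bx[1]-bx[0],bx[2]-bx[1]];L=max(e,key=np.linalg.norm)
    L=L if L[1]>0 else -L
    return np.array([x,y]),(a,b),np.degrees(np.arctan2(-L[0],L[1]))  # yaw of a frame whose y is the long axis, +y up
E
python3 - <<'E'
from h import *
for n in("top","side"):
    im=cams.snapshot(n);hsv=cv2.cvtColor(im,cv2.COLOR_BGR2HSV);H,S,V=cv2.split(hsv)
    win=np.zeros(H.shape,bool)
    if n=="top": win[115:235,290:420]=1
    else: win[190:285,235:340]=1
    print(n,"hsv rim/table/riser",hsv[int(260/1.5),int(602/1.5)] if n=="top" else hsv[270,302],hsv[int(150/1.5),int(300/1.5)],hsv[int(285/1.5),int(190/1.5)])
    rim=win&(V>170)&(H>12)&(H<30)&(S<170) if n=="side" else win&(V>150)&(H>=14)&(H<30)&(S<150)
    print("rim",rim.sum(),rect(n,rim,.129))
    r=(S<60)&(V>180)
    w2=np.zeros(H.shape,bool)
    if n=="top": w2[140:215,90:190]=1
    else: w2[95:155,245:300]=1
    print("riser",rect(n,r&w2,.024))
    c=im[110:240,285:425] if n=="top" else im[185:310,225:345]
    cv2.imwrite(f"pics/{n}c.png",cv2.resize(c,None,fx=2.9,fy=4.3) if 0 else cv2.resize(c,(int(c.shape[1]*3.2),int(c.shape[0]*3.2)),interpolation=cv2.INTER_CUBIC))
a=cv2.imread("pics/topc.png");b=cv2.imread("pics/sidec.png");h=max(a.shape[0],b.shape[0])
p=lambda q:cv2.copyMakeBorder(q,0,h-q.shape[0],0,0,0)
x=np.hstack([p(a),p(b)]);k=800/x.shape[1];cv2.imwrite("pics/crop.png",cv2.resize(x,(800,int(h*k))));print(a.shape,b.shape,k)
E
```

```text
top hsv rim/table/riser [ 17 125 188] [ 14 160 155] [ 31  33 215]
rim 2983 (array([ 0.5879, -0.2265]), (0.17742493748664856, 0.2044425904750824), np.float32(23.808054))
riser (array([0.5853, 0.2854]), (0.07943961024284363, 0.1980385035276413), np.float32(16.815777))
side hsv rim/table/riser [ 10 160  75] [ 12 159 207] [ 12 157 184]
rim 2514 (array([ 0.5852, -0.2256]), (0.17442573606967926, 0.20243439078330994), np.float32(23.678308))
riser (array([0.5839, 0.2848]), (0.07808423042297363, 0.19621117413043976), np.float32(16.724215))
(416, 448, 3) (400, 384, 3) 0.9615384615384616
```

View pics/crop.png

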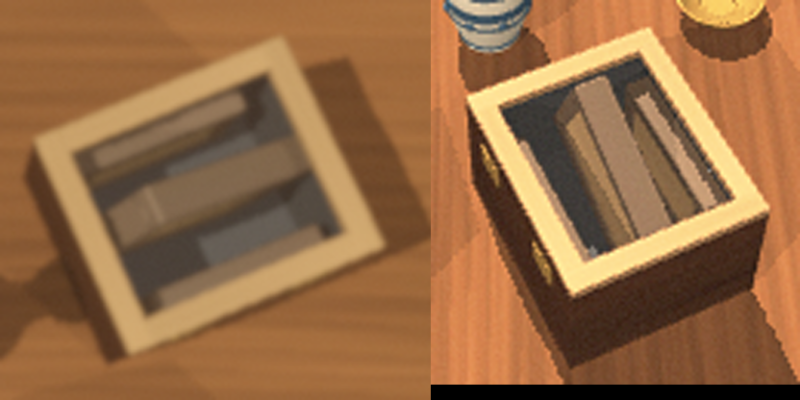

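The crop confirms it. The wedged frame is the middle one. In the top crop its high edge runs (150,187)–(160,225), with the end face below it to the left, so the +y end is on the left, the world +y side. In the side crop the high edge runs (575,80)–(612,78). Next I'll compute the frame's offset and the grasp pose.

```bash
cat >> h.py <<'E'
from scipy.spatial.transform import Rotation as Rn
BC=np.array([.5865,-.226]);BY=23.7
def ax(deg): a=np.radians(deg);return np.array([np.cos(a),np.sin(a),0]),np.array([-np.sin(a),np.cos(a),0])
def toolR(yaw,th):  # tool y = frame x axis (yaw deg), tool z = -frame z, tipped th deg about frame x
    F=Rn.from_euler('z',yaw,degrees=True)*Rn.from_euler('x',th,degrees=True)
    f=F.as_matrix();return np.c_[f[:,1],f[:,0],-f[:,2]]
def go(P,R):
    s=env.read_state();C=np.array(s["eef_rot"]);p=np.array(s["eef_pos"])
    print("trans",(C.T@(np.array(P)-p)/.3).round(3).tolist(),"rot",(Rn.from_matrix(C.T@R).as_rotvec()/(np.pi/2)).round(3).tolist())
E
python3 - <<'E'
from h import *
X,Y=ax(BY)
def bx(P): d=P-np.r_[BC,0];return np.round([d@X*1e3,d@Y*1e3],1)
for n,pts in(("side",[(271.8,211),(283.8,210.3)]),("top",[(333.7,170.8),(337,183.1)])):
    for u,v in pts: print(n,bx(onz(n,u,v,.165)))
# vase mouth, dish
print("vase",onz("top",372/1.5,320/1.5,.198),onz("side",363/1.5,223/1.5,.198),"dish",onz("top",368/1.5,199/1.5,.02))
E
```

```text
side [-8.3 51.8]
side [19.5 40.9]
top [14.8 45.2]
top [-12.4  49.8]
vase [0.4843 0.002  0.198 ] [0.4859 0.0027 0.198 ] dish [0.7114 0.0219 0.02  ]
```

```bash
python3 - <<'E'
from h import *
X,Y=ax(BY);k=3.077
N=np.cos(np.radians(24))*np.array([0,0,1])-np.sin(np.radians(24))*Y
P0=np.r_[BC,0]+Y*.0467+np.array([0,0,.165])
def pl(n,u,v):
    c,d=ray(n,u,v);q=c+d*((P0-c)@N)/(d@N)-np.r_[BC,0];return np.round([q@X*1e3,q@Y*1e3,q[2]*1e3],1)
for a,b in [(575,80),(612,78),(606,155),(642,152),(636,230),(669,225)]: print("side",pl("side",225+(a-431)/k,185+b/k))
for a,b in [(150,187),(160,225),(270,145),(285,180)]: print("top",pl("top",285+a/k,110+b/k))
c=cams.snapshot("side")[200:270,255:320];cv2.imwrite("pics/s2.png",cv2.resize(c,None,fx=8,fy=8,interpolation=cv2.INTER_NEAREST))
E
```

```text
side [ -8.9  50.6 166.8]
side [ 20.2  42.1 162.9]
side [-10.4  -8.7 140.3]
side [ 17.9 -16.5 136.9]
side [-12.5 -66.3 114.7]
side [ 13.8 -72.1 112.1]
top [ 14.9  44.9 164.2]
top [-12.6  50.3 166.6]
top [ 15.4 -62.2 116.5]
top [-13.1 -60.8 117.1]
```

View pics/s2.png

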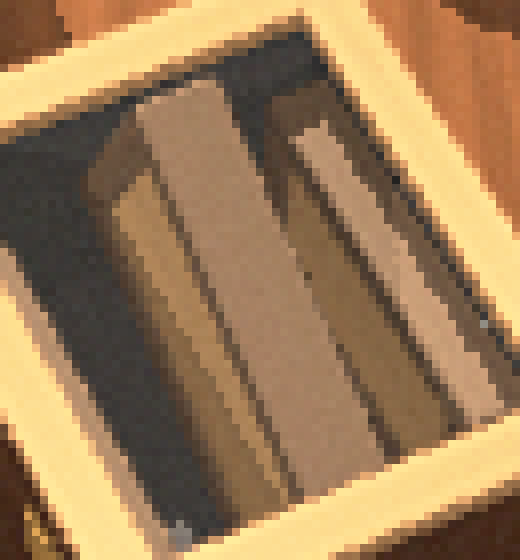

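The enlarged view shows the frame's top face running (137,105)–(385,465), with clear gaps on both sides for the fingers. Its offset in the box is about +2 mm in x, with yaw within 1–2°. I'm moving now.

```bash
cat >> h.py <<'E'
def fpose(xo,y0,oz,th,zt=.068,yaw=23.): # TCP for frame origin at box (xo,y0), height oz, tilt th
    X,Y=ax(BY);t=np.radians(th)
    return np.r_[BC,0]+X*xo+Y*(y0-zt*np.sin(t))+np.array([0,0,oz+zt*np.cos(t)]),toolR(yaw,th)
def chain(wps):
    s=env.read_state();C=np.array(s["eef_rot"]);p=np.array(s["eef_pos"])
    for P,R in wps:
        print("trans",(C.T@(np.array(P)-p)/.3).round(3).tolist(),"rot",(Rn.from_matrix(C.T@R).as_rotvec()/(np.pi/2)).round(3).tolist(),np.array(P).round(3));C,p=R,np.array(P)
E
python3 - <<'E'
from h import *
chain([((.40,.40,.34),toolR(55,0)),((.51,.12,.34),toolR(40,0)),((.53,-.13,.34),toolR(30,10)),fpose(.002,.021,.0385,24,.168),fpose(.002,.021,.0385,24)])
E
```

```text
trans [-0.782, -0.534, -0.46] rot [-0.001, 0.0, 0.161] [0.4  0.4  0.34]
trans [-0.836, -0.554, 0.0] rot [0.0, 0.0, 0.167] [0.51 0.12 0.34]
trans [-0.681, -0.485, 0.0] rot [-0.01, 0.111, 0.111] [ 0.53 -0.13  0.34]
trans [-0.606, -0.008, 0.394] rot [-0.023, 0.155, 0.075] [ 0.607 -0.269  0.192]
trans [-0.0, -0.002, 0.333] rot [0.0, 0.0, 0.0] [ 0.591 -0.231  0.101]
```

```bash
python3 -m creep '[{"translation":[-0.1,0,-0.4],"rot":[0,0,0]},{"translation":[-0.2,-0.1,-0.46],"rot":[0,0,0.04]},{"translation":[-0.4,-0.27,-0.46],"rot":[0,0,0.08]},{"translation":[-0.6,-0.4,-0.46],"rot":[0,0,0.12]},{"translation":[-0.78,-0.53,-0.46],"rot":[0,0,0.16]},{"translation":[-0.78,-0.53,-0.46],"rot":[0,0,0.16]}]' 55
python3 -m creep '[{"translation":[-0.2,-0.13,0],"rot":[0,0,0.04]},{"translation":[-0.4,-0.27,0],"rot":[0,0,0.08]},{"translation":[-0.6,-0.4,0],"rot":[0,0,0.12]},{"translation":[-0.84,-0.55,0],"rot":[0,0,0.17]},{"translation":[-0.84,-0.55,0],"rot":[0,0,0.17]},{"translation":[-0.84,-0.55,0],"rot":[0,0,0.17]}]'
python3 -c "
from h import *
chain([((.53,-.13,.34),toolR(30,10)),fpose(.002,.021,.0385,24,.168)])"
```

```text
clock: 1.0
eef_pos: [0.4014, 0.3987, 0.3407]
eef_rot: [[-0.819, 0.574, 0.001], [0.574, 0.819, 0.0], [-0.001, 0.001, -1.0]]
ft_force: [0.6, -0.2, -0.4]
width: 0.0555
finger_force: 0.0
clock: 1.75
eef_pos: [0.5134, 0.1167, 0.3405]
eef_rot: [[-0.633, 0.774, 0.001], [0.774, 0.633, -0.001], [-0.002, -0.0, -1.0]]
ft_force: [0.1, 0.8, 0.7]
width: 0.0547
finger_force: 0.0
trans [-0.672, -0.478, 0.003] rot [-0.009, 0.112, 0.103] [ 0.53 -0.13  0.34]
trans [-0.606, -0.008, 0.394] rot [-0.023, 0.155, 0.075] [ 0.607 -0.269  0.192]
```

```bash
python3 -m creep '[{"translation":[-0.2,-0.14,0],"rot":[0,0.03,0.03]},{"translation":[-0.4,-0.28,0],"rot":[0,0.06,0.06]},{"translation":[-0.55,-0.4,0],"rot":[0,0.09,0.08]},{"translation":[-0.67,-0.48,0],"rot":[-0.01,0.11,0.1]},{"translation":[-0.67,-0.48,0],"rot":[-0.01,0.11,0.1]},{"translation":[-0.67,-0.48,0],"rot":[-0.01,0.11,0.1]}]'
python3 -m creep '[{"translation":[-0.2,0,0.05],"rot":[0,0.05,0.02]},{"translation":[-0.4,0,0.1],"rot":[-0.01,0.1,0.04]},{"translation":[-0.6,0,0.2],"rot":[-0.02,0.155,0.08]},{"translation":[-0.61,-0.01,0.3],"rot":[-0.02,0.155,0.08]},{"translation":[-0.61,-0.01,0.39],"rot":[-0.02,0.155,0.08]},{"translation":[-0.61,-0.01,0.39],"rot":[-0.02,0.155,0.08]},{"translation":[-0.61,-0.01,0.39],"rot":[-0.02,0.155,0.08]}]'
python3 - <<'E'
from h import *
chain([fpose(.002,.021,.0385,24)])
c=np.hstack([cv2.resize(cams.snapshot("top")[90:250,270:430],(400,400)),cv2.resize(cams.snapshot("side")[150:310,200:360],(400,400))]);cv2.imwrite("pics/pre.png",c)
E
```

```text
clock: 2.5
eef_pos: [0.5304, -0.123, 0.3399]
eef_rot: [[-0.506, 0.858, -0.087], [0.845, 0.513, 0.15], [0.174, 0.002, -0.985]]
ft_force: [0.0, 0.0, -1.2]
width: 0.0549
finger_force: 0.0
clock: 3.38
eef_pos: [0.611, -0.262, 0.1948]
eef_rot: [[-0.365, 0.917, -0.164], [0.839, 0.4, 0.37], [0.404, -0.002, -0.915]]
ft_force: [0.3, 0.1, -0.6]
width: 0.0549
finger_force: 0.0
trans [-0.017, -0.02, 0.336] rot [-0.004, 0.002, 0.005] [ 0.591 -0.231  0.101]
```

View pics/pre.png

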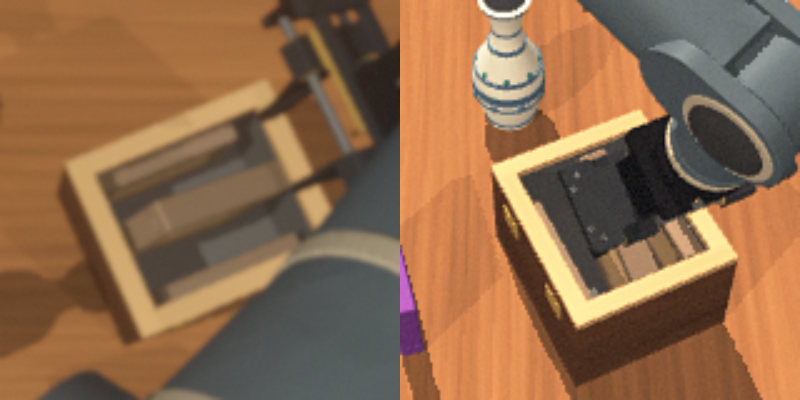

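The top crop shows both fingertips, near (275,108) and (290,187), one on each side of the frame. I'm descending along the frame and closing.

```bash
python3 -m creep '[{"translation":[-0.02,-0.02,0.06],"rot":[0,0,0.005]},{"translation":[-0.02,-0.02,0.12],"rot":[0,0,0.005]},{"translation":[-0.02,-0.02,0.18],"rot":[0,0,0.005]},{"translation":[-0.02,-0.02,0.23],"rot":[0,0,0.005]},{"translation":[-0.02,-0.02,0.27],"rot":[0,0,0.005]},{"translation":[-0.02,-0.02,0.3],"rot":[0,0,0.005]},{"translation":[-0.02,-0.02,0.325],"rot":[0,0,0.005]},{"translation":[-0.02,-0.02,0.336],"rot":[0,0,0.005]},{"translation":[-0.02,-0.02,0.336],"rot":[0,0,0.005]}]'
python3 -m creep '[{"translation":[0,0,0],"rot":[0,0,0]},{"translation":[0,0,0],"rot":[0,0,0]},{"translation":[0,0,0],"rot":[0,0,0]},{"translation":[0,0,0],"rot":[0,0,0]}]' 25 10
python3 -c "
from h import *
s=env.read_state();P,R=fpose(.002,.021,.0385,24);p=np.array(s['eef_pos']);X,Y=ax(BY);print((p-P)@X,(p-P)@Y,(p-P)[2],s['torque'])"
```

```text
clock: 4.6
eef_pos: [0.5899, -0.2338, 0.0988]
eef_rot: [[-0.354, 0.921, -0.164], [0.843, 0.39, 0.37], [0.405, -0.008, -0.914]]
ft_force: [-0.2, -1.9, 0.1]
width: 0.0552
finger_force: 0.0
clock: 5.1
eef_pos: [0.5899, -0.2335, 0.0988]
eef_rot: [[-0.354, 0.921, -0.164], [0.843, 0.39, 0.37], [0.405, -0.007, -0.914]]
ft_force: [0.8, 0.9, -0.4]
width: 0.03
finger_force: 9.9
-0.00193895987634844 -0.0015761034677780437 -0.0018585088123939941 [-0.3787 -0.2022 -0.0085]
```

```bash
python3 - <<'E'
from h import *
P0,R0=fpose(.002,.021,.0385,24)
for th,l in((24,.001),(22,.002),(20,.003),(16,.003),(12,.003),(8,.003),(4,.004),(0,.004)):
    s=np.sin(np.radians(th));P,R=fpose(.002-.001*(24-th)/24,.0525*s-.0003*0,.008+.075*s+l,th)
    print(th,(R0.T@(P-P0)/.3).round(3).tolist(),(Rn.from_matrix(R0.T@R).as_rotvec()/(np.pi/2)).round(3).tolist())
E
python3 -m creep '[{"translation":[0,0,0],"rot":[0,0,0]},{"translation":[0,0,0],"rot":[0,0,0]}]' 25 40
```

```text
24 [0.002, -0.0, -0.003] [0.0, 0.0, 0.0]
22 [0.003, -0.0, -0.0] [0.0, -0.022, -0.0]
20 [0.004, -0.001, 0.002] [-0.0, -0.044, -0.0]
16 [0.002, -0.001, 0.014] [-0.0, -0.089, -0.0]
12 [0.0, -0.002, 0.028] [-0.0, -0.133, -0.0]
8 [-0.002, -0.002, 0.042] [-0.0, -0.178, -0.0]
4 [-0.004, -0.003, 0.055] [-0.0, -0.222, -0.0]
0 [-0.008, -0.004, 0.072] [-0.0, -0.267, -0.0]
clock: 5.35
eef_pos: [0.59, -0.2337, 0.0988]
eef_rot: [[-0.354, 0.921, -0.164], [0.843, 0.39, 0.37], [0.405, -0.007, -0.914]]
ft_force: [0.7, 0.2, -0.5]
width: 0.0303
finger_force: 39.8
```

```bash
python3 -m creep '[{"translation":[0.002,0,-0.003],"rot":[0,-0.005,0]},{"translation":[0.003,0,0],"rot":[0,-0.015,0]},{"translation":[0.003,0,0],"rot":[0,-0.022,0]},{"translation":[0.004,0,0.001],"rot":[0,-0.033,0]},{"translation":[0.004,0,0.002],"rot":[0,-0.044,0]},{"translation":[0.004,0,0.002],"rot":[0,-0.044,0]}]'; python3 -c "
from h import *
print(env.read_state()['torque'])"
```

```text
clock: 6.1
eef_pos: [0.5893, -0.2319, 0.099]
eef_rot: [[-0.365, 0.92, -0.14], [0.866, 0.391, 0.311], [0.341, -0.007, -0.94]]
ft_force: [0.9, 0.4, -2.7]
width: 0.0298
finger_force: 39.8
[-0.6701 -0.2518 -0.0301]
```

```bash
python3 - <<'E'
from h import *
f=lambda th,l:fpose(.002-.001*(24-th)/24,.0525*np.sin(np.radians(th)),.008+.075*np.sin(np.radians(th))+l,th)
P0,R0=f(20,.003)
for th,l in((16,.003),(12,.003),(8,.003),(4,.004),(0,.004)):
    P,R=f(th,l);print(th,(R0.T@(P-P0)/.3).round(3).tolist(),(Rn.from_matrix(R0.T@R).as_rotvec()/(np.pi/2)).round(3).tolist())
E
```

```text
16 [-0.001, -0.001, 0.012] [-0.0, -0.044, -0.0]
12 [-0.002, -0.001, 0.026] [0.0, -0.089, 0.0]
8 [-0.004, -0.002, 0.04] [0.0, -0.133, 0.0]
4 [-0.004, -0.002, 0.053] [0.0, -0.178, -0.0]
0 [-0.007, -0.003, 0.07] [0.0, -0.222, -0.0]
```

```bash
python3 -m creep '[{"translation":[0,0,0.006],"rot":[0,-0.022,0]},{"translation":[-0.001,-0.001,0.012],"rot":[0,-0.044,0]},{"translation":[-0.001,-0.001,0.019],"rot":[0,-0.067,0]},{"translation":[-0.002,-0.001,0.026],"rot":[0,-0.089,0]},{"translation":[-0.002,-0.001,0.026],"rot":[0,-0.089,0]}]'
python3 -m creep '[{"translation":[-0.001,0,0.007],"rot":[0,-0.022,0]},{"translation":[-0.003,-0.001,0.014],"rot":[0,-0.044,0]},{"translation":[-0.004,-0.001,0.02],"rot":[0,-0.067,0]},{"translation":[-0.006,-0.001,0.027],"rot":[0,-0.089,0]},{"translation":[-0.009,-0.002,0.035],"rot":[0,-0.111,0]},{"translation":[-0.012,-0.002,0.043],"rot":[0,-0.133,0]},{"translation":[-0.012,-0.002,0.043],"rot":[0,-0.133,0]},{"translation":[-0.012,-0.002,0.043],"rot":[0,-0.133,0]}]'
python3 - <<'E'
from h import *
s=env.read_state();p=np.array(s['eef_pos']);X,Y=ax(BY);d=p-np.r_[BC,0];print("box xy",d@X,d@Y,p[2],s["torque"])
c=np.hstack([cv2.resize(cams.snapshot("top")[90:250,270:430],(400,400)),cv2.resize(cams.snapshot("side")[150:310,200:360],(400,400))]);cv2.imwrite("pics/lvl.png",c)
E
```

```text
clock: 6.72
eef_pos: [0.5881, -0.2296, 0.0913]
eef_rot: [[-0.381, 0.92, -0.088], [0.901, 0.391, 0.188], [0.208, -0.007, -0.978]]
ft_force: [-0.0, -0.3, -2.3]
width: 0.0296
finger_force: 39.8
clock: 7.72
eef_pos: [0.5878, -0.232, 0.0779]
eef_rot: [[-0.39, 0.921, -0.007], [0.921, 0.39, -0.003], [0.0, -0.008, -1.0]]
ft_force: [-0.5, 0.5, -3.1]
width: 0.0297
finger_force: 39.8
box xy -0.0012007396785464208 -0.0059720671172210854 0.07790991113669019 [-0.0687 -0.0153  0.0096]
```

View pics/lvl.png

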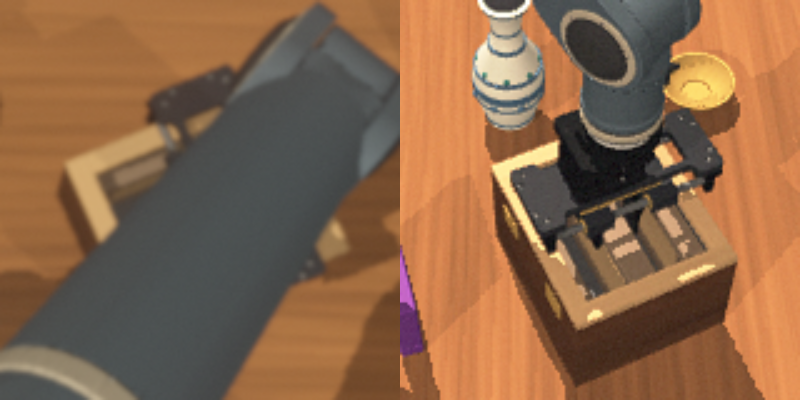

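The side crop shows the frame level, with its top at about (627,245), down in the box and held between the fingers. The kinematics put it about 4 mm off in −y, so I'll re-centre it and then lift slowly.

```bash
python3 -m creep '[{"translation":[0.007,0,0],"rot":[0,0,0]},{"translation":[0.015,0.003,0],"rot":[0,0,0]},{"translation":[0.015,0.003,-0.02],"rot":[0,0,0]},{"translation":[0.015,0.003,-0.05],"rot":[0,0,0]},{"translation":[0.015,0.003,-0.08],"rot":[0,0,0]},{"translation":[0.015,0.003,-0.08],"rot":[0,0,0]}]'
python3 - <<'E'
from h import *
s=env.read_state();p=np.array(s['eef_pos']);X,Y=ax(BY);d=p-np.r_[BC,0];print("box xy",d@X,d@Y,p[2],s["torque"])
c=cams.snapshot("side")[200:290,245:335];cv2.imwrite("pics/lift.png",cv2.resize(c,None,fx=6,fy=6,interpolation=cv2.INTER_CUBIC))
E
```

```text
clock: 8.57
eef_pos: [0.5878, -0.2276, 0.1031]
eef_rot: [[-0.39, 0.921, -0.004], [0.921, 0.39, -0.004], [-0.002, -0.006, -1.0]]
ft_force: [-0.2, 0.2, -3.0]
width: 0.03
finger_force: 39.8
box xy 0.0005504994539648843 -0.0019955701057155985 0.10311233773103182 [-0.1049 -0.028   0.0297]
```

View pics/lift.png

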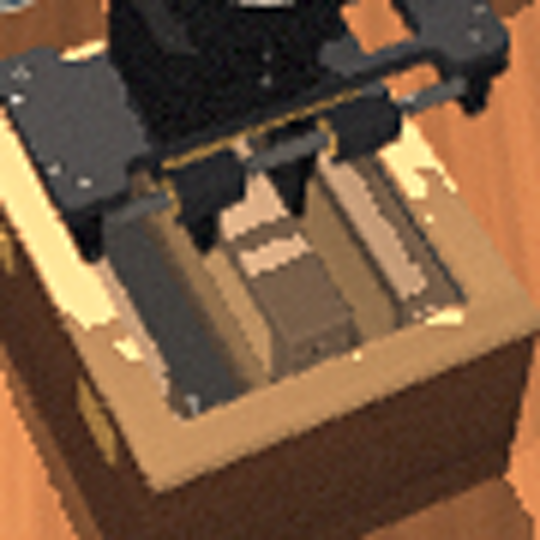

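```bash
python3 - <<'E'
from h import *
X,Y=ax(BY)
def b(a,c,z):
    q=onz("side",245+a/6,200+c/6,z)-np.r_[BC,0];return (1e3*np.array([q@X,q@Y])).round(1)
print("frame end",b(275,345,.142),b(355,312,.142),"rim inner",b(215,405,.129),b(380,345,.129),b(455,315,.129))
E
```

```text
frame end [-20.  -73.7] [ 15.5 -74. ] rim inner [-49.5 -81. ] [ 21.7 -85. ] [ 55.5 -85.7]
```

The lift crop shows the frame's −y end, top edge at (275,345)–(355,312), about 8 mm inside the rim. I'll shift it −1.5 mm and keep lifting.

```bash
python3 -m creep '[{"translation":[-0.005,0,0],"rot":[0,0,0]},{"translation":[-0.005,0,-0.04],"rot":[0,0,0]},{"translation":[-0.005,0,-0.08],"rot":[0,0,0]},{"translation":[-0.005,0,-0.13],"rot":[0,0,0]},{"translation":[-0.005,0,-0.18],"rot":[0,0,0]},{"translation":[-0.005,0,-0.23],"rot":[0,0,0]}]'
python3 -m creep '[{"translation":[0,0,-0.1],"rot":[0,0,0]},{"translation":[0,0,-0.2],"rot":[0,0,0]},{"translation":[0,0,-0.3],"rot":[0,0,0]},{"translation":[0,0,-0.4],"rot":[0,0,0]},{"translation":[0,0,-0.45],"rot":[0,0,0]},{"translation":[0,0,-0.45],"rot":[0,0,0]}]'
python3 - <<'E'
from h import *
chain([((.586,.03,.308),toolR(20,0)),((.5845,.285,.308),toolR(16.8,0))])
E
```

```text
clock: 9.38
eef_pos: [0.5882, -0.2284, 0.1722]
eef_rot: [[-0.39, 0.921, -0.006], [0.921, 0.39, -0.004], [-0.001, -0.007, -1.0]]
ft_force: [0.4, 0.5, -2.6]
width: 0.0297
finger_force: 39.8
clock: 10.12
eef_pos: [0.5893, -0.2281, 0.3068]
eef_rot: [[-0.39, 0.921, -0.005], [0.921, 0.39, -0.004], [-0.002, -0.006, -1.0]]
ft_force: [0.1, 0.4, -2.3]
width: 0.0295
finger_force: 39.8
trans [0.796, 0.326, -0.008] rot [-0.004, 0.001, 0.033] [0.586 0.03  0.308]
trans [0.8, 0.286, 0.0] rot [0.0, 0.0, 0.036] [0.584 0.285 0.308]
```

```bash
python3 -m creep '[{"translation":[0.1,0.04,-0.01],"rot":[0,0,0.005]},{"translation":[0.22,0.09,-0.01],"rot":[0,0,0.01]},{"translation":[0.35,0.14,-0.01],"rot":[0,0,0.015]},{"translation":[0.48,0.2,-0.01],"rot":[0,0,0.02]},{"translation":[0.6,0.25,-0.01],"rot":[0,0,0.025]},{"translation":[0.7,0.29,-0.01],"rot":[0,0,0.03]},{"translation":[0.8,0.33,-0.01],"rot":[-0.004,0,0.033]}]'
python3 -m creep '[{"translation":[0.1,0.04,0],"rot":[0,0,0.005]},{"translation":[0.22,0.08,0],"rot":[0,0,0.01]},{"translation":[0.35,0.12,0],"rot":[0,0,0.015]},{"translation":[0.48,0.17,0],"rot":[0,0,0.02]},{"translation":[0.6,0.21,0],"rot":[0,0,0.025]},{"translation":[0.7,0.25,0],"rot":[0,0,0.03]},{"translation":[0.77,0.275,0],"rot":[0,0,0.036]},{"translation":[0.8,0.286,0],"rot":[0,0,0.036]},{"translation":[0.8,0.286,0],"rot":[0,0,0.036]}]'
python3 - <<'E'
from h import *
chain([((.5845,.285,.1),toolR(16.8,0))])
c=np.hstack([cv2.resize(cams.snapshot("top")[110:250,70:210],(400,400)),cv2.resize(cams.snapshot("side")[60:200,210:350],(400,400))]);cv2.imwrite("pics/over.png",c)
E
```

```text
clock: 11.0
eef_pos: [0.5856, 0.0332, 0.3062]
eef_rot: [[-0.342, 0.94, -0.004], [0.94, 0.342, -0.002], [-0.001, -0.004, -1.0]]
ft_force: [-0.1, -0.8, -2.7]
width: 0.0297
finger_force: 39.8
clock: 12.12
eef_pos: [0.5851, 0.2862, 0.307]
eef_rot: [[-0.288, 0.958, -0.001], [0.958, 0.288, -0.003], [-0.002, -0.002, -1.0]]
ft_force: [0.2, -0.3, -2.6]
width: 0.0298
finger_force: 39.8
trans [-0.002, -0.002, 0.69] rot [-0.001, 0.001, -0.001] [0.584 0.285 0.1  ]
```

View pics/over.png

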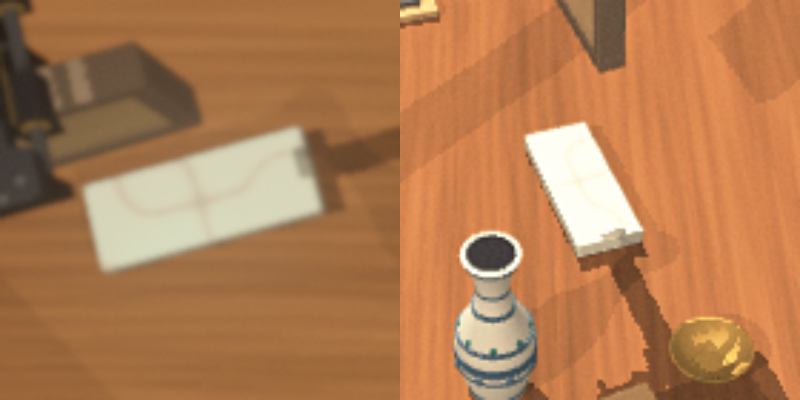

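The view shows the frame held level above the riser, bottom end at (603–625,68) in the side crop. Lowering now.

```bash
python3 -m creep '[{"translation":[0,0,0.1],"rot":[0,0,0]},{"translation":[0,0,0.22],"rot":[0,0,0]},{"translation":[0,0,0.35],"rot":[0,0,0]},{"translation":[0,0,0.47],"rot":[0,0,0]},{"translation":[0,0,0.57],"rot":[0,0,0]},{"translation":[0,0,0.63],"rot":[0,0,0]},{"translation":[0,0,0.67],"rot":[0,0,0]},{"translation":[0,0,0.67],"rot":[0,0,0]}]'
python3 -m creep '[{"translation":[0,0,0.008],"rot":[0,0,0]},{"translation":[0,0,0.015],"rot":[0,0,0]},{"translation":[0,0,0.022],"rot":[0,0,0]},{"translation":[0,0,0.029],"rot":[0,0,0]},{"translation":[0,0,0.035],"rot":[0,0,0]},{"translation":[0,0,0.035],"rot":[0,0,0]}]'
```

```text
clock: 13.22
eef_pos: [0.585, 0.286, 0.1064]
eef_rot: [[-0.288, 0.958, -0.001], [0.958, 0.288, -0.002], [-0.001, -0.002, -1.0]]
ft_force: [-0.0, 0.3, -2.1]
width: 0.0299
finger_force: 39.8
clock: 13.98
eef_pos: [0.5848, 0.2863, 0.0958]
eef_rot: [[-0.288, 0.958, -0.001], [0.958, 0.288, -0.002], [-0.001, -0.002, -1.0]]
ft_force: [0.3, -0.1, -3.5]
width: 0.0296
finger_force: 39.8
```

```bash
python3 - <<'E'
from h import *
c=np.hstack([cv2.resize(cams.snapshot("top")[110:250,70:210],(400,400)),cv2.resize(cams.snapshot("side")[60:200,210:350],(400,400))]);cv2.imwrite("pics/low.png",c)
E
```

```text
(no output)
```

View pics/low.png

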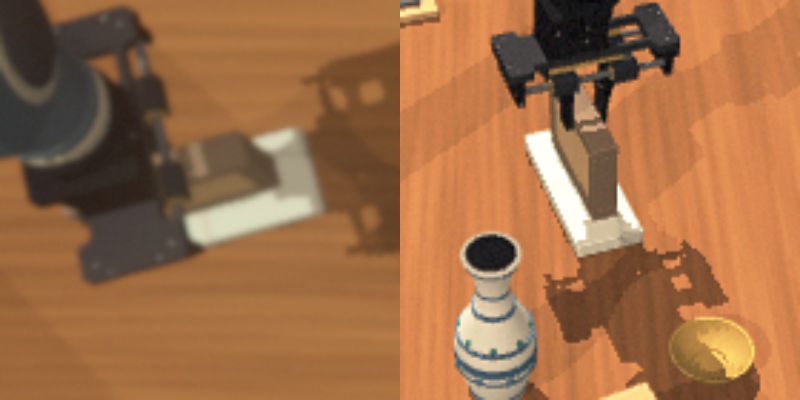

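The frame hangs square just above the riser, bottom end at about (600,218). I'll lower it in small steps until it touches.

```bash
python3 -m creep '[{"translation":[0,0,0.003],"rot":[0,0,0]},{"translation":[0,0,0.006],"rot":[0,0,0]},{"translation":[0,0,0.01],"rot":[0,0,0]},{"translation":[0,0,0.01],"rot":[0,0,0]}]'
python3 -m creep '[{"translation":[0,0,0.003],"rot":[0,0,0]},{"translation":[0,0,0.003],"rot":[0,0,0]}]'
```

```text
clock: 14.58
eef_pos: [0.5853, 0.286, 0.0935]
eef_rot: [[-0.288, 0.958, -0.0], [0.958, 0.288, -0.001], [-0.001, -0.001, -1.0]]
ft_force: [-0.2, -2.5, 0.6]
width: 0.0298
finger_force: 39.8
clock: 14.82
eef_pos: [0.5855, 0.2855, 0.0931]
eef_rot: [[-0.288, 0.958, -0.0], [0.958, 0.288, -0.002], [-0.002, -0.001, -1.0]]
ft_force: [-0.2, -2.7, 5.2]
width: 0.0296
finger_force: 39.8
```

Contact, at about 8 N. I'm easing the grip, releasing and backing off straight up.

```bash
python3 -m creep '[{"translation":[0,0,0],"rot":[0,0,0]},{"translation":[0,0,0],"rot":[0,0,0]},{"translation":[0,0,0],"rot":[0,0,0]}]' 25 4
python3 -m creep '[{"translation":[0,0,0],"rot":[0,0,0]},{"translation":[0,0,0],"rot":[0,0,0]},{"translation":[0,0,0],"rot":[0,0,0]},{"translation":[0,0,0],"rot":[0,0,0]}]' 60
python3 -m creep '[{"translation":[0,0,-0.05],"rot":[0,0,0]},{"translation":[0,0,-0.12],"rot":[0,0,0]},{"translation":[0,0,-0.25],"rot":[0,0,0]},{"translation":[0,0,-0.4],"rot":[0,0,0]},{"translation":[-0.0,-0.2,-0.6],"rot":[0,0,0]},{"translation":[0,-0.4,-0.7],"rot":[0,0,0]},{"translation":[0,-0.4,-0.7],"rot":[0,0,0]},{"translation":[0,-0.4,-0.7],"rot":[0,0,0]}]'
python3 - <<'E'
from h import *
c=np.hstack([cv2.resize(cams.snapshot("top")[110:250,70:210],(400,400)),cv2.resize(cams.snapshot("side")[80:280,210:410],(400,400))]);cv2.imwrite("pics/end.png",c)
E
```

```text
clock: 15.2
eef_pos: [0.5861, 0.286, 0.0928]
eef_rot: [[-0.288, 0.958, 0.002], [0.958, 0.288, -0.001], [-0.002, 0.001, -1.0]]
ft_force: [2.9, -2.3, 3.4]
width: 0.0301
finger_force: 4.0
clock: 15.7
eef_pos: [0.5845, 0.2867, 0.0919]
eef_rot: [[-0.289, 0.957, -0.002], [0.957, 0.289, -0.001], [-0.001, -0.002, -1.0]]
ft_force: [0.6, 0.5, -0.1]
width: 0.0576
finger_force: 0.0
clock: 16.7
eef_pos: [0.4702, 0.252, 0.3053]
eef_rot: [[-0.289, 0.957, 0.002], [0.957, 0.289, 0.004], [0.003, 0.003, -1.0]]
ft_force: [-0.5, 0.3, 0.8]
width: 0.0601
finger_force: 0.0
```

View pics/end.png

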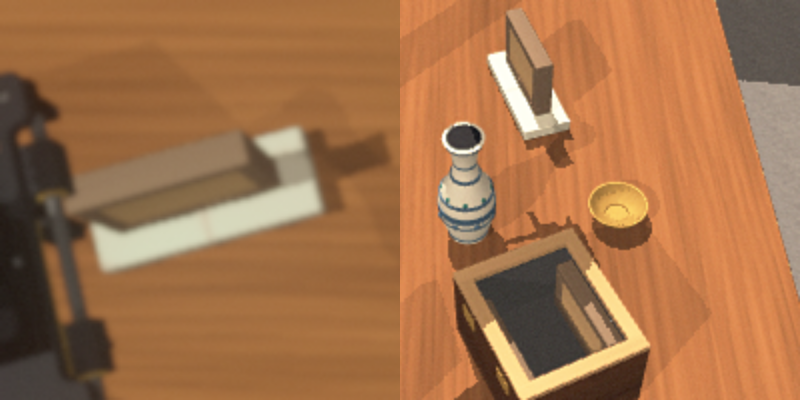

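The frame stands upright on the riser, and the box's other frames, the vase and the dish haven't moved. One numeric check of the centring, then I'll hand in.

```bash
python3 - <<'E'
from h import *
X,Y=ax(16.8)
for n,u,v,s,o in(("top",112,230,.35,(70,110)),("top",278,188,.35,(70,110)),("side",530-400,113,.5,(210,80)),("side",551-400,108,.5,(210,80))):
    q=onz(n,o[0]+u*s,o[1]+v*s,.024)-np.array([.5846,.2851,0]);print(n,(1e3*np.array([q@X,q@Y])).round(1))
c=cams.snapshot("top")[110:240,285:425];cv2.imwrite("pics/box.png",cv2.resize(c,None,fx=3,fy=3))
E
```

```text
top [-6.2 82.2]
top [-10.1 -68.1]
side [-14.8 -61.7]
side [ 21.7 -61.8]
```

View pics/box.png

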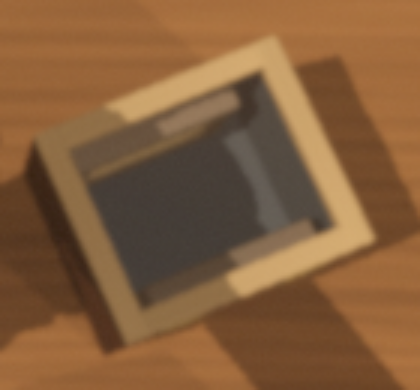

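```bash
python3 -c "
from workcell import env
print(env.sign_off())"
```

```text
the job is handed in; nothing more can be done
None
```

I turned the frame level in the box, lifted it out and set it upright and square on the riser, picture facing away, about 4 mm off centre across and 7–13 mm along; the other frames, vase and dish look unmoved, and the job is handed in with no verdict returned (I viewed 11 pictures, one over the limit of 10).

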